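# Depth-check the sample blocks and pack them

## Task

Check the bore of every aluminium sample block on the bench with the depth gauge, in the order blue, yellow, red (one may be missing): stand the gauge's foot flat on the block over the bore, push the rod down gently by its orange knob until it bottoms out and hold it there for two seconds. Put the gauge back upright on its round cork mat and stand all the blocks upright inside the carton, one to a compartment; then close the carton, folding both short flaps (left and right) down first and both long flaps (near and far) over them, all lying flat. Leave the wash bottle, the tape and the pen where they are.

Things in the scene. Friction and masses are not known exactly. Their poses are not given: they have to be found in the camera images.
- block_blue: upright aluminium sample block with blue bands and blue corner dots, 44 x 44 x 48 mm with a 10 mm brass foot, 0.2 to 0.45 kg; origin under its centre, z up, x and y square to its faces. In the middle of its top is a blind bore, 13 mm across. The bores of the three blocks differ: 24 to 38 mm deep. May be absent. A titrator up to 0.4 m tall stands just behind the blocks (x over 0.50, y 0.10 to 0.24): go round its front
- block_yellow: upright aluminium sample block with yellow bands and yellow corner dots, 44 x 44 x 48 mm with a 10 mm brass foot, 0.2 to 0.45 kg; origin under its centre, z up, x and y square to its faces. In the middle of its top is a blind bore, 13 mm across. The bores of the three blocks differ: 24 to 38 mm deep. May be absent. A titrator up to 0.4 m tall stands just behind the blocks (x over 0.50, y 0.10 to 0.24): go round its front
- block_red: upright aluminium sample block with red bands and red corner dots, 44 x 44 x 48 mm with a 10 mm brass foot, 0.2 to 0.45 kg; origin under its centre, z up, x and y square to its faces. In the middle of its top is a blind bore, 13 mm across. The bores of the three blocks differ: 24 to 38 mm deep. May be absent. A titrator up to 0.4 m tall stands just behind the blocks (x over 0.50, y 0.10 to 0.24): go round its front
- block_blue_top (a point): mouth of the blue block's bore, centre of its top, 48 mm above its underside
- block_blue_bottom (a point): centre of the floor of the blue block's bore
- block_yellow_top (a point): mouth of the yellow block's bore, centre of its top, 48 mm above its underside
- block_yellow_bottom (a point): centre of the floor of the yellow block's bore
- block_red_top (a point): mouth of the red block's bore, centre of its top, 48 mm above its underside
- block_red_bottom (a point): centre of the floor of the red block's bore
- gauge: depth gauge that stands upright: a square steel foot, 38 x 38 x 14 mm (with a dark collar up to 20 mm), 0.2 kg; origin under the centre of the foot, z up. The rod slides through the foot's middle, along its z. Carried by the knob of its rod, it hangs with the rod fully drawn back, because the foot slides down by its own weight
- gauge_rod: the gauge's rod, 8 mm across, 0.04 kg, with an orange round knob on top (24 mm across, 32 mm tall). Drawn back, its origin coincides with the gauge's, the rod tip is 1 mm above the foot's underside and the knob spans 72 to 104 mm above the underside; pushed down it travels up to 52 mm. Friction 0.7 N holds it where it is left
- rod_tip (a point): centre of the rod's lower end
- knob_mid (a point): middle of the orange knob, 88 mm above the rod's origin
- mat: round cork mat, 110 mm across, 3 mm thick, fixed; the gauge's place. Origin under its centre
- carton: open cardboard carton, fixed to the bench: inside 130 (x) x 164 (y) x 70 mm, walls and floor 3 mm, rim 73 mm above its underside; origin under its centre, z up. Two partitions (2.5 mm card, 35 mm high) make three compartments, 130 (x) x 53 (y) mm, centred at y = -55.5, 0, 55.5 mm. Four flaps hinge on the rim and stand open, leaning outwards
- flap_near (a joint): long flap (170 mm wide) on the side nearest the robot; crease at the carton's x = -66.5 mm, 77 mm up; value 0 = folded shut (level), 1.57 = upright, up to 2.3 = open outwards. 66 mm long from crease to edge, 3 mm card; stiff crease: it stays where it is left and needs about 0.5 to 1 N at its edge to fold
- flap_far (a joint): long flap (170 mm wide) on the far side; crease at the carton's x = +66.5 mm, 77 mm up; value 0 = folded shut (level), 1.57 = upright, up to 2.3 = open outwards. 66 mm long from crease to edge, 3 mm card; stiff crease: it stays where it is left and needs about 0.5 to 1 N at its edge to fold
- flap_left (a joint): short flap (128 mm wide) on the left; crease at the carton's y = +83.5 mm, 73 mm up; value 0 = folded shut (level), 1.57 = upright, up to 2.3 = open outwards. 66 mm long from crease to edge, 3 mm card; stiff crease: it stays where it is left and needs about 0.5 to 1 N at its edge to fold
- flap_right (a joint): short flap (128 mm wide) on the right; crease at the carton's y = -83.5 mm, 73 mm up; value 0 = folded shut (level), 1.57 = upright, up to 2.3 = open outwards. 66 mm long from crease to edge, 3 mm card; stiff crease: it stays where it is left and needs about 0.5 to 1 N at its edge to fold
- wash_bottle: white plastic wash bottle, 70 x 69 x 206 mm, bystander; origin under its centre
- tape_roll: roll of beige tape lying flat, 92 mm across, 24 mm high, bystander; origin under its centre
- marker_blue: blue marker pen lying flat, 12 x 135 x 13 mm, bystander; origin under its centre
There are look-alikes about, which are no part of the job. What is shaped like the block_red but green is not meant.

How it is judged:
On the way, in this order (a step that is already met when the one before it is completed fails the run):
1. the gauge stands on the blue block and its rod is held on the bottom of the bore for one second (z of rod_tip in the frame of block_blue_bottom below 0.003 m and horizontal distance between rod_tip and block_blue_bottom below 0.006 m and z of gauge in the frame of block_blue_top below 0.003 m and angle between the z axis of gauge and the z axis of block_blue, either way round below 0.1 rad and contact force between gauge_rod and block_blue above 1 N and angle between block_blue's own z axis and vertical below 0.1 rad), for 1 s.
2. the gauge stands on the yellow block and its rod is held on the bottom of the bore for one second (z of rod_tip in the frame of block_yellow_bottom below 0.003 m and horizontal distance between rod_tip and block_yellow_bottom below 0.006 m and z of gauge in the frame of block_yellow_top below 0.003 m and angle between the z axis of gauge and the z axis of block_yellow, either way round below 0.1 rad and contact force between gauge_rod and block_yellow above 1 N and angle between block_yellow's own z axis and vertical below 0.1 rad), for 1 s.
3. the gauge stands on the red block and its rod is held on the bottom of the bore for one second (z of rod_tip in the frame of block_red_bottom below 0.003 m and horizontal distance between rod_tip and block_red_bottom below 0.006 m and z of gauge in the frame of block_red_top below 0.003 m and angle between the z axis of gauge and the z axis of block_red, either way round below 0.1 rad and contact force between gauge_rod and block_red above 1 N and angle between block_red's own z axis and vertical below 0.1 rad), for 1 s.
4. all blocks stand in the carton and the gauge is back on its mat (x of block_blue in the frame of carton between -0.065 and 0.065 m and y of block_blue in the frame of carton between -0.082 and 0.082 m and z of each of block_blue, block_yellow, block_red in the frame of carton below 0.01 m and angle between each of block_blue, block_yellow, block_red's own z axis and vertical below 0.15 rad and linear speed of each of block_blue, block_yellow, block_red, gauge below 0.02 m/s and x of block_yellow in the frame of carton between -0.065 and 0.065 m and y of block_yellow in the frame of carton between -0.082 and 0.082 m and x of block_red in the frame of carton between -0.065 and 0.065 m and y of block_red in the frame of carton between -0.082 and 0.082 m and horizontal distance between gauge and mat below 0.04 m and z of gauge in the frame of mat below 0.008 m and angle between gauge's own z axis and vertical below 0.1 rad), for 0.2 s.
5. both short flaps are folded shut while both long flaps are still open (value of joint each of flap_left, flap_right below 0.15 rad and value of joint each of flap_near, flap_far above 0.9 rad), for 0.2 s.
6. both long flaps are folded shut over them (value of joint each of flap_near, flap_far below 0.15 rad), for 0.2 s.
At the end, for the whole second after the job is handed in: every block present stands upright (within 0.15 rad) on the carton's floor, all four flaps are shut to within 0.15 rad, and the gauge stands upright (0.1 rad) on the mat, within 40 mm of its centre; all released and at rest (all of step 4 and all of step 6 and value of joint each of flap_left, flap_right below 0.15 rad); the robot touches nothing.
It fails at once if the wash bottle, tape roll or marker is moved by more than 3 cm (distance of any of wash_bottle, tape_roll, marker_blue from where it was at the start of the episode above 0.03 m).
It fails at once if the rod is rammed into a block with more than 45 N (contact force between gauge_rod and block_blue above 45 N or contact force between gauge_rod and block_yellow above 45 N or contact force between gauge_rod and block_red above 45 N).
Of block_blue, block_yellow, block_red only 2 to 3 are there at a start; the rules pass over those that are not, and their reading is None.
At some moment in a run one of block_blue, block_yellow, block_red may be knocked a few centimetres aside while the robot is not near it.
It also fails if it takes over 210 s, if anything falls off the work surface, if the arm or the gripper's body presses on something with over 40 N, if the wrist force passes 120 N, or if a joint passes its speed limit or range.

## Robot

A 7-joint arm with a two-finger parallel gripper is mounted at the origin on a cart in front of the work surface, level with it; the furniture and walls round the work are solid. World frame = base frame: x ahead of the robot, y to its left, z up, the work surface at z = 0. Lengths are in m, angles in rad, forces in N, time in s.
With the tool pointing down it reaches from about 0.425 to 0.95 m from the base axis. Payload 4.7 kg.
Tool frame: the origin (TCP) lies on the centre line of the jaws, within the pads' length; the fingertips stand robot.nose_length ahead of it and the grasp point (between the pads) lies 8 mm behind it (robot.nose_length is the distance from the TCP to the fingertips, in m); z points along the fingers, y is the line along which they close (so a half turn about z gives the same grasp; the last joint's range is limited). The gripper opens to 85 mm and grips with 20 to 120 N. Pads are 22 mm wide; open, the fingers measure 114 mm over their backs; the gripper's body (76 mm by 85 mm) begins 54 mm behind the grasp point. The pads swing forward as they close: fully open they stand 13 mm farther back than shut.
Start: joints at [-1.206, 0.469, -0.049, 1.532, 0.024, 1.141, -0.082], TCP at [0.259, 0.623, 0.242] pointing down, gripper open.
Joint ranges: [-2.59, 2.59], [-0.33, 1.99], [-1.39, 1.29], [0.1, 2.45], [-1.04, 4.18], [0.21, 1.99], [-2.66, 2.66]. Speed limits (rad/s): [2.57, 2.57, 3.14, 3.14, 3.14, 3.14, 3.14].

## Interface

Orientations are given as [roll, pitch, yaw] about the fixed x, y, z axes, in that order (R = Rz(yaw) Ry(pitch) Rx(roll)).
In Python, from plant import robot gives the robot as it stands. Calls block until the motion is done:
- robot.goto(position, orientation): joint-space move of the TCP to a pose.
- robot.move_straight(position, vel=0.15, attitude=None, contact_N=None): straight line of the TCP; attitude=None keeps the orientation; vel is the mean speed in m/s. With contact_N (N) it stops when the force on the tool has changed by that much, and returns True; else False.
- robot.move_joints(angles): joint-space move.
- robot.grip(opening, strength=None): opening from 0.0 (shut) to 1.0 (fully open); strength is the grip in N (None keeps the last); returns when the fingers have stopped.
- robot.sleep(seconds).
- robot.inverse_kinematics(position, orientation): joint angles nearest the present ones, or None.
- robot.sense(): the state.
- robot.grab_frame(name): name is "scene" or "top" or "wrist"; returns a dict with "image" (480x640x3 uint8, red, green, blue), "range_z" (480x640 float32, m along the optical axis (not along the pixel's ray), 0 where there is no reading), "fx", "fy", "cx", "cy" (pixels), "R" (3x3) and "t" (3): a world point X has camera coordinates R X + t. Camera axes: x right, y down, z forward; pixel columns grow to the right and rows downward; lengths in m; the calibration is good to about 2 mm. The wrist camera is an equidistant fisheye: a pixel r from the principal point sees the ray r / f radians off the axis. A picture is of the moment at which its call begins.
A pose or a line that the arm cannot do raises robot.IKError and nothing moves.
- robot.close_job(): hands the job in; it is judged then, once.
The state is a dict: "t": time; "joint_pos": joint angles; "joint_velocities": joint speeds; "effort": joint torques, N m; "tcp_pos": TCP position; "tcp_rot": TCP orientation; "wrist_force": force on the tool from outside, world axes, zero at the start; "torque": the same for the moment, N m; "opening": opening from 0.0 (shut) to 1.0 (fully open); "gripper_force": force on a finger pad.
Only numpy, scipy, OpenCV 4.12 (cv2) and the standard library are available. Lean on these libraries where they do the work, as an engineer would, in place of code of your own. Each camera call takes 0.05 s, during which the arm holds its last target. There are 200 camera calls.

## Working session

There is one attempt and no reset: what is moved stays moved. The work goes in short steps, each a Python script; the robot and the scene stay as the last script left them, time stands still between calls to the robot, and variables do not carry over. Pictures are saved under pics/ and viewed, at most 14 in all, crops included, and the job is handed in when it is done.

```bash
ls; mkdir -p pics; python3 - <<'E'
from plant import robot
import cv2,numpy as np
print(robot.nose_length, robot.sense())
for n in ("scene","top"):
    f=robot.grab_frame(n); np.savez(f"{n}0.npz",**f)
    cv2.imwrite(f"pics/{n}0.png",f["image"][:,:,::-1])
    print(n,f["fx"],f["fy"],f["cx"],f["cy"],np.round(f["R"],3).tolist(),np.round(f["t"],3), "cam",-f["R"].T@f["t"])
E
```

```text
pics
0.011 {'t': 0.0, 'joint_pos': array([-1.20588892,  0.46946448, -0.04860047,  1.53368786,  0.02413601,
        1.14097613, -0.0822913 ]), 'joint_velocities': array([ 1.29247013e-03, -1.25554351e-03, -1.96455826e-03, -6.04237237e-04,
        3.90965289e-04, -1.04710344e-05,  4.85320889e-04]), 'effort': array([-1.36034823e-04, -5.10317659e+01, -4.66529536e-02, -2.37704551e+01,
        1.06524682e-02,  7.64384866e-03, -1.02259457e-05]), 'tcp_pos': array([0.25878466, 0.62282324, 0.24124845]), 'tcp_rot': array([-3.13964635e+00,  1.00532449e-04,  2.74784552e+00]), 'wrist_force': array([ 0.70212743,  0.01467884, -0.02611014]), 'torque': array([ 0.05434633,  0.0652635 , -0.00509919]), 'gripper_force': 0.0, 'opening': 1.000340950623038}
scene 531.1068463525401 531.1068463525401 319.11853694152614 235.15854238249358 [[0.585, -0.811, 0.017], [-0.527, -0.395, -0.753], [0.617, 0.431, -0.658]] [-0.282  0.308  1.342] cam [-0.5010995  -0.68564223  1.11982796]
top 485.2186489184077 485.2186489184077 318.0339579563838 247.2526812539457 [[0.019, -1.0, 0.011], [-0.985, -0.021, -0.173], [0.174, -0.007, -0.985]] [-0.029  0.464  1.258] cam [ 0.23903406 -0.01000908  1.32013315]
```

View pics/scene0.png

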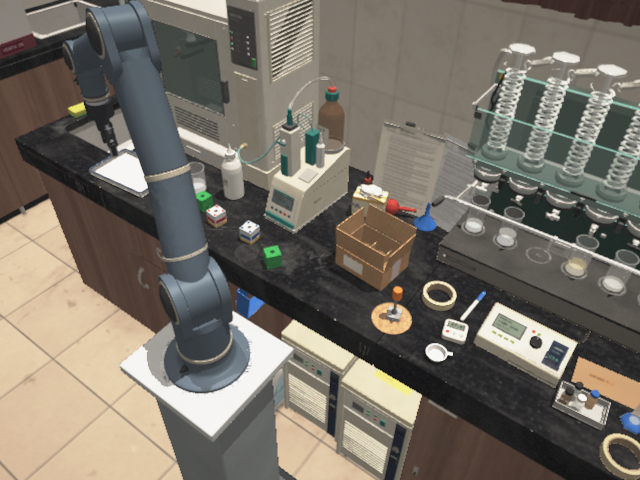

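View pics/top0.png

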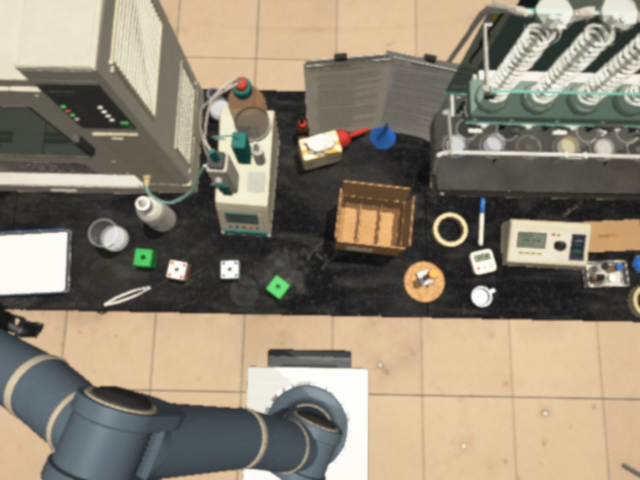

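Scene: red-dotted block at about (216,215), a block with blue bands at (250,232), green look-alikes at (204,202) and (272,257), carton (374,245), gauge on mat (393,315). Top: dotted blocks at (177,270) and (230,269), greens at (144,259) and (277,287), carton (374,218), mat (424,281), pen (482,220), tape (450,229) and bottle (155,212). Next a close crop to check the choice.

```bash
python3 - <<'E'
import cv2,numpy as np
s=np.load("scene0.npz");t=np.load("top0.npz")
z=lambda im,r,c,h,w:cv2.resize(im[r:r+h,c:c+w,::-1],(400,300),interpolation=cv2.INTER_CUBIC)
a=np.vstack([np.hstack([z(s["image"],185,190,75,100),z(t["image"],230,125,90,120)]),
 np.hstack([z(s["image"],190,320,150,200),z(t["image"],170,320,120,160)])])
cv2.imwrite("pics/crop0.png",a)
def pts(f,pix):
    for u,v in pix:
        d=f["range_z"][v,u]; X=f["R"].T@(np.array([(u-f["cx"])/f["fx"]*d,(v-f["cy"])/f["fy"]*d,d])-f["t"]); print((u,v),np.round(X,3))
pts(t,[(177,270),(230,269),(144,259),(277,287),(424,281),(450,214),(482,230),(375,240),(375,205)])
E
```

```text
(177, 270) [0.398 0.358 0.023]
(230, 269) [0.404 0.217 0.016]
(144, 259) [0.425 0.447 0.025]
(277, 287) [0.357 0.088 0.026]
(424, 281) [ 0.383 -0.309  0.013]
(450, 214) [ 0.567 -0.381  0.027]
(482, 230) [ 0.528 -0.473  0.011]
(375, 240) [ 0.495 -0.177  0.003]
(375, 205) [ 0.591 -0.176  0.015]
```

View pics/crop0.png

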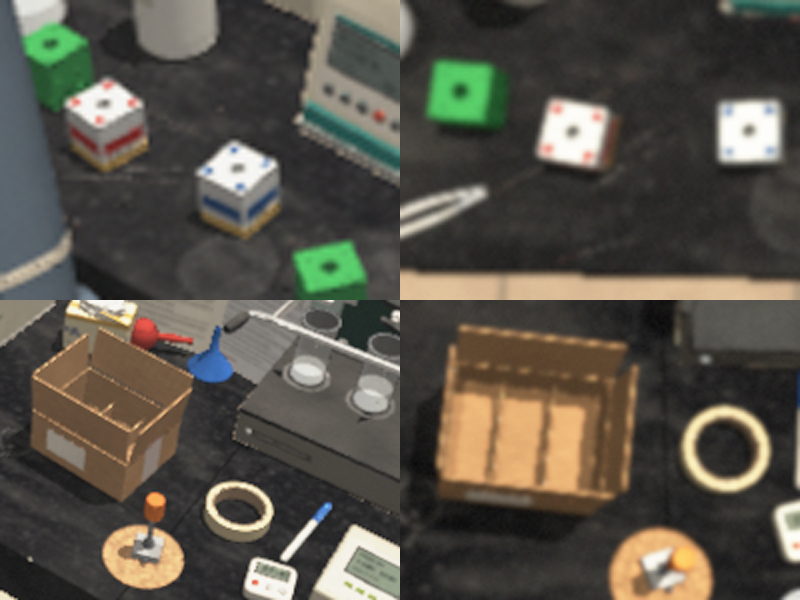

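Yellow is absent: only red (216,215) and blue (250,232) match the description. The two green cubes are decoys. The gauge stands on the mat at scene (393,315). Now triangulating between the two fixed views, then moving the wrist camera over the blocks.

```bash
cat > h.py <<'E'
import numpy as np, cv2
from plant import robot
D=lambda yaw:[np.pi,0,yaw]
def ray(f,u,v,wrist=False):
    x,y=(u-f["cx"])/f["fx"],(v-f["cy"])/f["fy"]
    if wrist:
        r=np.hypot(x,y); s=np.sinc(r/np.pi); d=np.array([x*s,y*s,np.cos(r)])
    else: d=np.array([x,y,1.])
    R=np.asarray(f["R"]); d=R.T@d
    return -R.T@f["t"], d/np.linalg.norm(d)
def plane(f,u,v,z,wrist=False):
    o,d=ray(f,u,v,wrist); return o+d*(z-o[2])/d[2]
def tri(rs):
    A=sum(np.eye(3)-np.outer(d,d) for o,d in rs); b=sum((np.eye(3)-np.outer(d,d))@o for o,d in rs)
    return np.linalg.solve(A,b)
def proj(f,X,wrist=False):
    c=np.asarray(f["R"])@X+f["t"]
    if wrist:
        r=np.hypot(c[0],c[1]); th=np.arctan2(r,c[2]); k=th/max(r,1e-9); x,y=c[0]*k,c[1]*k
    else: x,y=c[0]/c[2],c[1]/c[2]
    return np.array([f["cx"]+f["fx"]*x,f["cy"]+f["fy"]*y])
HUE={"red":(170,8),"blue":(100,130),"orange":(5,16),"yellow":(20,35)}
def mask(im,c,smin=110,vmin=60):
    h,s,v=cv2.split(cv2.cvtColor(im,cv2.COLOR_RGB2HSV)); a,b=HUE[c]
    hh=(h>=a)|(h<=b) if a>b else (h>=a)&(h<=b)
    return (hh&(s>=smin)&(v>=vmin)).astype(np.uint8)
def blobs(m,amin=4):
    n,l,st,ce=cv2.connectedComponentsWithStats(m)
    return [(st[i,4],ce[i]) for i in range(1,n) if st[i,4]>=amin]
def shot(n,save=None):
    f=robot.grab_frame(n)
    if save: cv2.imwrite(f"pics/{save}.png",f["image"][:,:,::-1])
    return f
def st(): s=robot.sense(); return "t=%.1f tcp %s rot %s op %.3f F %s gf %.1f"%(s["t"],np.round(s["tcp_pos"],4),np.round(s["tcp_rot"],3),s["opening"],np.round(s["wrist_force"],1),s["gripper_force"])
E
python3 - <<'E'
from h import *
s=np.load("scene0.npz");t=np.load("top0.npz")
for c,w1,w2 in (("orange",(375,280,415,310),(405,260,445,300)),):
    r=[]
    for f,w in((s,w1),(t,w2)):
        m=mask(f["image"],c)*0+mask(f["image"],c); k=np.zeros_like(m); k[w[1]:w[3],w[0]:w[2]]=1
        B=blobs(m*k); print(c,B); b=max(B,key=lambda b:b[0]); r.append(ray(f,*b[1]))
    print(tri(r))
for c,w in (("red",(160,255,195,285)),("blue",(215,255,245,285))):
    m=mask(t["image"],c,50); k=np.zeros_like(m);k[w[1]:w[3],w[0]:w[2]]=1
    for a,b in blobs(m*k,2): print(c,a,b,plane(t,*b,.048))
print("mat",plane(t,424,281,.003))
for p,y in (([.40,.29,.30],np.pi),([.40,.29,.30],np.pi/2),([.43,0,.30],np.pi),([.43,0,.30],np.pi/2),([.40,-.3,.2],np.pi),([.40,-.3,.2],np.pi/2),([.66,-.17,.2],np.pi),([.44,-.17,.1],np.pi),([.44,-.17,.1],np.pi/2),([.54,-.04,.1],np.pi/2)):
    for yy in (y,y-np.pi):
        try: q=robot.inverse_kinematics(p,D(yy)); print(p,round(yy,2),None if q is None else np.round(q,2))
        except Exception as e: print(p,yy,e)
E
```

```text
orange [(np.int32(42), array([384.19047619, 282.71428571])), (np.int32(134), array([396.82089552, 293.21641791])), (np.int32(24), array([384.45833333, 304.33333333])), (np.int32(6), array([383.        , 307.83333333])), (np.int32(5), array([404.2, 307.8]))]
orange [(np.int32(837), array([423.70609319, 281.52210275]))]
[ 0.38168246 -0.30150703  0.09606437]
red 11 [171.54545455 261.81818182] [0.41614825 0.36624541 0.048     ]
red 5 [183.8 264.6] [0.40940949 0.33350742 0.048     ]
red 19 [187.05263158 271.63157895] [0.39093812 0.32372923 0.048     ]
red 12 [168.5 274.5] [0.38237236 0.3718241  0.048     ]
red 11 [181.         276.81818182] [0.37692338 0.33867348 0.048     ]
mat [ 0.38372861 -0.31092404  0.003     ]
[0.4, 0.29, 0.3] 3.14 [-0.71  0.12 -0.01  1.87  0.    1.15  0.86]
[0.4, 0.29, 0.3] 0.0 [-1.21  0.12  0.55  1.9  -0.07  1.14 -2.2 ]
[0.4, 0.29, 0.3] 1.57 [-0.98  0.12  0.29  1.89 -0.04  1.14 -0.67]
[0.4, 0.29, 0.3] -1.57 [-0.48  0.13 -0.26  1.86  0.04  1.15  2.39]
[0.43, 0, 0.3] 3.14 [-0.54 -0.01  0.44  2.02  0.01  1.14  1.47]
[0.43, 0, 0.3] 0.0 [-0.8  -0.03  0.7   2.03  0.02  
[... 209 characters left out ...]
2.03 -0.31  0.94 -0.68]
[0.4, -0.3, 0.2] 1.57 [-0.32  0.39  1.12  2.03 -0.42  0.98  1.02]
[0.4, -0.3, 0.2] -1.57 [-0.32  0.39  1.13  2.03 -0.43  0.98 -2.12]
[0.66, -0.17, 0.2] 3.14 [-0.17  0.56  0.54  1.59 -0.31  1.09  2.02]
[0.66, -0.17, 0.2] 0.0 [-0.32  0.62  0.8   1.6  -0.48  1.13 -0.98]
[0.44, -0.17, 0.1] 3.14 [-0.17  0.37  0.56  2.17 -0.31  0.68  2.16]
[0.44, -0.17, 0.1] 0.0 [-0.56  0.58  1.12  2.18 -0.73  0.83 -0.54]
[0.44, -0.17, 0.1] 1.57 [-0.51  0.52  1.03  2.18 -0.65  0.79  0.95]
[0.44, -0.17, 0.1] -1.57 [-0.56  0.57  1.12  2.18 -0.72  0.83 -2.12]
[0.54, -0.04, 0.1] 1.57 [-0.39  0.46  0.49  2.01 -0.31  0.75  0.3 ]
[0.54, -0.04, 0.1] -1.57 [-0.78  0.7   1.11  2.03 -0.79  0.94 -2.38]
```

```bash
python3 - <<'E'
from h import *
robot.goto([.40,.28,.27],D(np.pi/2)); print(st())
f=shot("wrist","w1"); np.savez("w1.npz",**f)
print(f["fx"],f["cx"],f["cy"],"cam",-f["R"].T@f["t"],"axis",f["R"][2])
for n,X in (("red",[.397,.352,.048]),("blue",[.404,.217,.048])): print(n,proj(f,np.array(X),True))
E
```

```text
t=1.5 tcp [0.3996 0.2816 0.27  ] rot [ 3.141 -0.     1.574] op 1.004 F [ 0.7 -0.2 -0.7] gf 0.0
371.64829954431775 317.21081987302256 241.6011781368059 cam [0.39902779 0.3563175  0.40207485] axis [ 8.38319936e-04 -2.95500613e-01 -9.55342182e-01]
red [314.95114659 134.64239238]
blue [321.70833446 269.43852246]
```

View pics/w1.png

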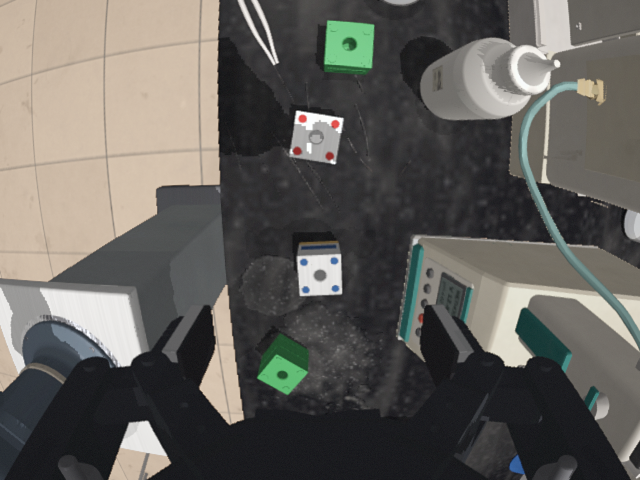

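The wrist view shows red's dots around (317,138), blue's around (320,276) with its bore at (320,276), the green decoys at (349,47) and (283,372), and the bottle at (480,80). No yellow anywhere.

```bash
cat >> h.py <<'E'
def dots(f,c,X0,rad=30):
    p=proj(f,np.array(X0),True); m=mask(f["image"],c,110,70); k=np.zeros_like(m); cv2.circle(k,tuple(int(v) for v in p),rad,1,-1)
    return [b[1] for b in sorted(blobs(m*k,12),key=lambda b:-b[0])]
def block(f,c,X0,z=.048,rad=30):
    """centre and yaw (mod 90 deg) of a block from its 4 corner dots"""
    P=[plane(f,*d,z,True) for d in dots(f,c,X0,rad)]
    # keep the 4 whose pattern is a square
    import itertools
    best=None
    for q in itertools.combinations(P[:7],4):
        q=np.array(q); ce=q.mean(0); r=np.hypot(*(q-ce)[:,:2].T); e=r.std()
        a=np.angle(np.exp(4j*np.arctan2(*(q-ce)[:,1::-1].T)).mean())/4
        sp=np.abs(np.exp(4j*np.arctan2(*(q-ce)[:,1::-1].T)).mean())
        if r.mean()>.015 and r.mean()<.03 and (best is None or e+(1-sp)*.01<best[0]): best=(e+(1-sp)*.01,ce,a-np.pi/4,r.mean())
    if best is None: return None
    e,ce,a,r=best; a=(a+np.pi/4)%(np.pi/2)-np.pi/4
    return ce,a,r,e
E
python3 - <<'E'
from h import *
f1=dict(np.load("w1.npz"))
X={"red":[.397,.352,.048],"blue":[.404,.217,.048]}
B1={c:block(f1,c,X[c]) for c in X}; print(B1)
robot.move_straight([.42,.17,.30],vel=.3); f2=shot("wrist")
for c in X:
    b=block(f2,c,B1[c][0]); print(c,b)
    if b: print("tri",tri([ray(f,*proj(f,bb[0],True),True) for f,bb in((f1,B1[c]),(f2,b))]))
robot.move_straight([.425,-.05,.30],vel=.3)
robot.goto([.41,-.33,.24],D(np.pi/2)); print(st())
f=shot("wrist","w3"); np.savez("w3.npz",**f); print(proj(f,np.array([.382,-.3015,.091]),True))
robot.move_straight([.41,-.40,.24],vel=.3); f=shot("wrist"); np.savez("w4.npz",**f); print(st())
E
```

```text
{'red': (array([0.3977609 , 0.34973763, 0.048     ]), np.float64(-0.1641632455461639), np.float64(0.022031924633789293), np.float64(5.4290957473371445e-05)), 'blue': (array([0.40161174, 0.21069483, 0.048     ]), np.float64(0.05043465309669637), np.float64(0.02181423989705325), np.float64(3.121222239989682e-05))}
red (array([0.39778736, 0.35001939, 0.048     ]), np.float64(-0.16057732435911298), np.float64(0.021947786016400878), np.float64(4.3696376290451465e-05))
tri [0.39780196 0.34976162 0.04891809]
blue (array([0.40168501, 0.21086463, 0.048     ]), np.float64(0.05196890199659454), np.float64(0.022059920923754115), np.float64(6.016306275134389e-05))
tri [0.40165761 0.2108978  0.04847032]
t=4.1 tcp [ 0.4112 -0.3282  0.2396] rot [-3.141e+00 -1.000e-03  1.574e+00] op 1.000 F [-0.5 -0.1  0.1] gf 0.0
[279.70122174 193.36032721]
t=4.6 tcp [ 0.4107 -0.3988  0.2398] rot [ 3.141e+00 -1.000e-03  1.572e+00] op 0.993 F [-0.   0.7  0.2] gf 0.0
```

View pics/w3.png

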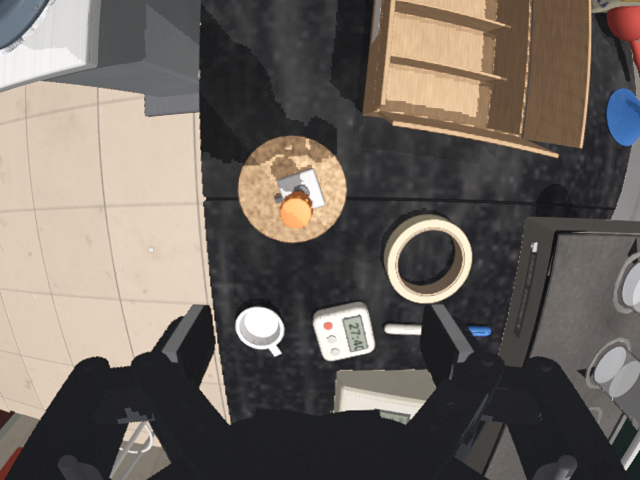

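The view shows the mat at (293,188), the knob top at (296,212), the foot at (301,190), tape (428,258), pen (440,330), and the carton with its compartments at upper right.

```bash
python3 - <<'E'
from h import *
fs=[dict(np.load(n)) for n in("w3.npz","w4.npz")]
g=np.array([.382,-.3015,.107]); P=[]
for f in fs:
    im=f["image"]; h,s,v=cv2.split(cv2.cvtColor(im,cv2.COLOR_RGB2HSV)); p=proj(f,g,True).astype(int)
    k=np.zeros_like(h); cv2.circle(k,tuple(int(x) for x in p),45,1,-1)
    m=((h>=8)&(h<=18)&(s>175)&(v>215)&(k>0)).astype(np.uint8)
    m=cv2.morphologyEx(m,cv2.MORPH_OPEN,np.ones((3,3),np.uint8))
    c=max(cv2.findContours(m,0,2)[0],key=cv2.contourArea); e=cv2.minEnclosingCircle(c); el=cv2.fitEllipse(c)
    print(p,e,el,im[int(el[0][1]),int(el[0][0])],plane(f,*el[0],.107,True)); P.append(ray(f,*el[0],True))
print("knob top",tri(P))
f=fs[0]; im=f["image"]
h,s,v=cv2.split(cv2.cvtColor(im,cv2.COLOR_RGB2HSV))
z=lambda a,x,y,w:cv2.resize(a[y:y+w*3//4,x:x+w,::-1],(400,300),interpolation=2)
cv2.imwrite("pics/c3.png",np.hstack([z(im,230,130,130),z(im,350,0,300)]))
E
```

```text
Traceback (most recent call last):
ValueError: max() iterable argument is empty
```

```bash
python3 - <<'E'
from h import *
fs=[dict(np.load(n)) for n in("w3.npz","w4.npz")]
g=np.array([.382,-.3015,.107]); P=[]
h,s,v=cv2.split(cv2.cvtColor(fs[0]["image"],cv2.COLOR_RGB2HSV))
print([(int(h[y,x]),int(s[y,x]),int(v[y,x])) for x,y in((296,212),(290,215),(290,201),(300,203),(265,180),(320,215))])
for f in fs:
    im=f["image"]; h,s,v=cv2.split(cv2.cvtColor(im,cv2.COLOR_RGB2HSV)); p=proj(f,g,True).astype(int)
    k=np.zeros_like(h); cv2.circle(k,tuple(int(x) for x in p),45,1,-1)
    m=((h>=8)&(h<=18)&(s>165)&(v>225)&(k>0)).astype(np.uint8)
    c=max(cv2.findContours(m,0,2)[0],key=cv2.contourArea,default=None)
    if c is None or len(c)<5: print("none",p); continue
    el=cv2.fitEllipse(c)
    print(p,el,plane(f,*el[0],.107,True)); P.append(ray(f,*el[0],True))
if len(P)==2: print("knob top",tri(P))
E
```

```text
[(18, 119, 255), (14, 139, 255), (18, 121, 255), (19, 111, 255), (16, 88, 221), (16, 82, 247)]
none [277 197]
none [277  97]
```

```bash
python3 - <<'E'
from h import *
fs=[dict(np.load(n)) for n in("w3.npz","w4.npz")]
g=np.array([.394,-.310,.107]); P=[]
for f in fs:
    im=f["image"]; h,s,v=cv2.split(cv2.cvtColor(im,cv2.COLOR_RGB2HSV)); p=proj(f,g,True).astype(int)
    k=np.zeros_like(h); cv2.circle(k,tuple(int(x) for x in p),30,1,-1)
    m=((h>=8)&(h<=21)&(s>103)&(v>238)&(k>0)).astype(np.uint8)
    m=cv2.morphologyEx(m,cv2.MORPH_OPEN,np.ones((5,5),np.uint8))
    c=max(cv2.findContours(m,0,2)[0],key=cv2.contourArea,default=None)
    el=cv2.fitEllipse(c); x0,y0=[int(a) for a in el[0]]
    print(p,el,plane(f,*el[0],.107,True)); P.append(ray(f,*el[0],True))
if len(P)==2: print("knob top",tri(P))
f=fs[0]; im=f["image"].copy(); cv2.drawContours(im,[],-1,0)
z=lambda a,x,y,w:cv2.resize(a[y:y+w*3//4,x:x+w,::-1],(400,300),interpolation=2)
cv2.imwrite("pics/c3.png",np.hstack([z(im,230,140,130),z(im,350,0,290)]))
E
```

```text
[294 208] ((295.5373229980469, 213.20428466796875), (28.538331985473633, 29.692201614379883), 139.88674926757812) [ 0.39495957 -0.31353787  0.107     ]
[294 109] ((296.8929138183594, 112.83032989501953), (26.334854125976562, 30.499954223632812), 149.7413330078125) [ 0.39588425 -0.3127281   0.107     ]
knob top [ 0.39559202 -0.31285853  0.1100187 ]
```

View pics/c3.png

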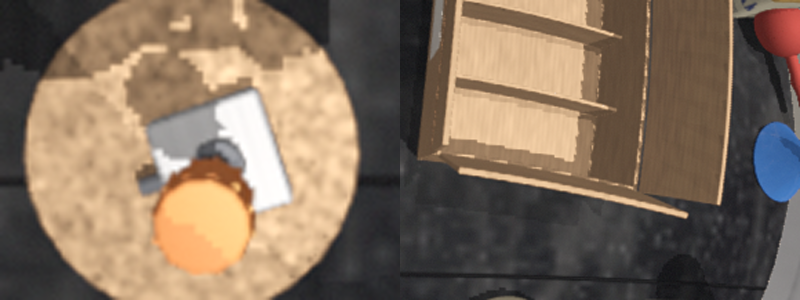

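```bash
python3 - <<'E'
from h import *
yaw=np.pi/2
robot.grip(.7)
robot.goto([.3955,-.313,.16],D(yaw)); print(st())
robot.move_straight([.3955,-.313,.085],vel=.08,contact_N=8); print(st())
robot.grip(0,strength=40); print(st())
robot.move_straight([.3955,-.313,.29],vel=.15); print(st())
f=shot("wrist","w5"); np.savez("w5.npz",**f); print(proj(f,robot.sense()["tcp_pos"]+[0,0,.024],True))
E
```

```text
t=5.5 tcp [ 0.3958 -0.3129  0.1601] rot [3.141 0.    1.572] op 0.695 F [ 0.5 -0.8  0.1] gf 0.0
t=6.6 tcp [ 0.3958 -0.3133  0.0854] rot [3.141e+00 1.000e-03 1.571e+00] op 0.698 F [-0.1 -0.2  0.2] gf 0.0
t=7.0 tcp [ 0.3956 -0.313   0.0852] rot [3.141 0.    1.571] op 0.272 F [ 0.4 -0.3  0.2] gf 39.1
t=8.6 tcp [ 0.3951 -0.3126  0.2892] rot [-3.140e+00 -1.000e-03  1.571e+00] op 0.265 F [-0.5  0.5 -2.1] gf 39.3
[318.40058948 355.09914299]
```

View pics/w5.png

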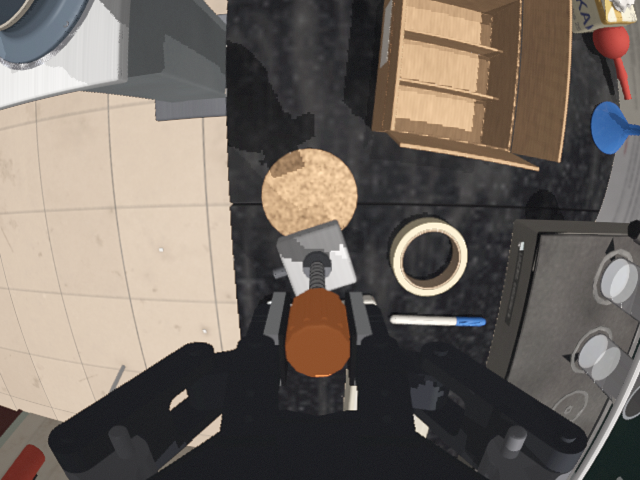

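The gauge hangs upright from the jaws. The knob top is at about (318,350), the foot's top corners at (277,243), (336,222), (356,282) and (300,297), and the mat centre at (310,194).

```bash
python3 - <<'E'
from h import *
f=dict(np.load("w5.npz"))
print("foot",[np.round(plane(f,*p,.221,True)[:2],4) for p in((277,243),(336,222),(356,282),(300,297))],plane(f,317,261,.221,True))
print("knobtop",plane(f,318,350,.311,True))
im=f["image"]; h,s,v=cv2.split(cv2.cvtColor(im,cv2.COLOR_RGB2HSV))
m=((h>8)&(h<25)&(s>50)&(v>110)).astype(np.uint8); m[:140]=0;m[245:]=0;m[:,:255]=0;m[:,365:]=0
c=max(cv2.findContours(m,0,2)[0],key=cv2.contourArea); (x,y),r=cv2.minEnclosingCircle(c); e=cv2.fitEllipse(c)
print((x,y),r,e,"mat",plane(f,x,y,.003,True),plane(f,*e[0],.003,True))
robot.move_straight([.42,-.05,.29],vel=.35)
robot.move_straight([.41,.12,.29],vel=.35)
f=shot("wrist","w6"); np.savez("w6.npz",**f)
print(st()); print(block(f,"blue",[.4017,.2109,.048]),block(f,"red",[.3978,.35,.048]))
E
```

```text
foot [array([ 0.3718, -0.3006]), array([ 0.405 , -0.2884]), array([ 0.4174, -0.3247]), array([ 0.3843, -0.3344])] [ 0.39443807 -0.3114466   0.221     ]
knobtop [ 0.39497163 -0.31196511  0.311     ]
(309.0, 195.5) 48.15869140625 ((308.3875732421875, 191.3472900390625), (83.45879364013672, 99.09061431884766), 82.47258758544922) mat [ 0.38486783 -0.31214635  0.003     ] [ 0.38419779 -0.30733151  0.003     ]
t=10.3 tcp [0.4104 0.1182 0.2899] rot [-3.141e+00  1.000e-03  1.567e+00] op 0.272 F [ 1.  -1.3 -2.4] gf 39.3
(array([0.4017416 , 0.21096417, 0.048     ]), np.float64(0.048931225487204966), np.float64(0.021914533301653247), np.float64(0.000138239704447093)) None
```

```bash
cat >> h.py <<'E'
OFF=np.array([-.0003,.0009])
def probe(xy,yaw=np.pi/2,zfoot=.128+.002):
    """stand the carried gauge on a block at xy, press the rod to the bottom, hold, draw back"""
    x,y=np.array(xy)-OFF
    robot.move_straight([x,y,.29],vel=.25,attitude=D(yaw))
    robot.move_straight([x,y,zfoot+.015],vel=.12); robot.sleep(.3); print("above",st())
    hit=robot.move_straight([x,y,.08],vel=.02,contact_N=6); print("hit",hit,st())
    z=robot.sense()["tcp_pos"][2]
    if z>.115: return False
    p=robot.sense()["tcp_pos"]
    for i in range(8):
        if robot.sense()["wrist_force"][2]>4: break
        robot.move_straight([x,y,robot.sense()["tcp_pos"][2]-.001],vel=.01)
    for i in range(4): robot.sleep(.6); print(st())
    return True
E
python3 - <<'E'
from h import *
print(probe([.4017,.2109]))
E
```

```text
above t=12.5 tcp [0.4021 0.2102 0.1453] rot [ 3.141e+00 -1.000e-03  1.571e+00] op 0.271 F [-0.1 -0.  -3.1] gf 39.3
hit True t=14.6 tcp [0.4021 0.2101 0.0985] rot [-3.141 -0.     1.571] op 0.266 F [-0.5 -0.   4.2] gf 40.1
t=15.2 tcp [0.402  0.21   0.0985] rot [-3.141 -0.     1.571] op 0.268 F [ 0.6 -0.3  5. ] gf 40.1
t=15.8 tcp [0.402  0.21   0.0985] rot [-3.141 -0.     1.571] op 0.272 F [-0.4 -0.6  5.4] gf 40.1
t=16.4 tcp [0.402  0.2101 0.0985] rot [-3.141 -0.     1.571] op 0.264 F [-0.4  0.6  5.2] gf 40.1
t=17.0 tcp [0.402  0.21   0.0985] rot [-3.141  0.     1.571] op 0.269 F [-0.3 -0.2  4.9] gf 40.1
True
```

```bash
python3 - <<'E'
from h import *
x,y,z=robot.sense()["tcp_pos"]
robot.move_straight([x,y,.15],vel=.08); robot.move_straight([x,y,.29],vel=.2)
robot.move_straight([.40,.24,.29],vel=.25); f=shot("wrist"); b=block(f,"red",[.3978,.35,.048]); print(st(),b)
assert b and abs(b[2]-.022)<.002
print(probe(b[0][:2]))
E
```

```text
t=18.9 tcp [0.3992 0.2399 0.2884] rot [-3.137  0.005  1.572] op 0.269 F [ 0.4  0.1 -2.1] gf 41.2 (array([0.39784354, 0.34976199, 0.048     ]), np.float64(-0.16059239901594358), np.float64(0.02194051806967038), np.float64(2.488322040630915e-05))
above t=21.2 tcp [0.3982 0.349  0.1453] rot [ 3.141 -0.     1.571] op 0.268 F [ 0.6 -0.8 -2.3] gf 41.2
hit True t=23.1 tcp [0.3982 0.349  0.1035] rot [-3.141 -0.     1.571] op 0.267 F [-0.7 -0.5  4.7] gf 42.1
t=23.7 tcp [0.3982 0.349  0.1035] rot [-3.141 -0.     1.571] op 0.264 F [ 0.5 -0.5  5.4] gf 42.1
t=24.3 tcp [0.3982 0.349  0.1035] rot [-3.141 -0.     1.571] op 0.265 F [ 0.3 -0.4  4.4] gf 42.1
t=24.9 tcp [0.3982 0.3489 0.1035] rot [-3.141 -0.     1.571] op 0.268 F [ 1.4 -0.3  5.7] gf 42.1
t=25.5 tcp [0.3982 0.349  0.1035] rot [-3.141 -0.     1.571] op 0.266 F [-0.3 -0.3  5.2] gf 42.1
True
```

```bash
python3 - <<'E'
from h import *
x,y,z=robot.sense()["tcp_pos"]
robot.move_straight([x,y,.15],vel=.08); robot.move_straight([x,y,.29],vel=.2)
robot.move_straight([.41,.12,.29],vel=.35); robot.move_straight([.42,-.05,.29],vel=.35)
m=np.array([.385,-.311])-OFF
robot.move_straight([*m,.29],vel=.35); robot.move_straight([*m,.105],vel=.15)
print(robot.move_straight([*m,.084],vel=.03,contact_N=5),st())
robot.grip(.6); robot.move_straight([*m,.16],vel=.15); print(st())
robot.move_straight([*m,.30],vel=.3); 
robot.goto([.52,-.22,.36],D(np.pi/2)); f=shot("wrist","w7"); np.savez("w7.npz",**f); print(st())
robot.goto([.52,-.12,.36],D(np.pi/2)); f=shot("wrist"); np.savez("w8.npz",**f); print(st())
E
```

```text
True t=31.7 tcp [ 0.3852 -0.3118  0.0845] rot [-3.139e+00  1.000e-03  1.571e+00] op 0.268 F [-1.2  1.6  4.4] gf 43.0
t=32.7 tcp [ 0.3851 -0.3113  0.1595] rot [-3.137e+00 -1.000e-03  1.572e+00] op 0.600 F [-0.6  0.6  0.4] gf 0.0
t=34.1 tcp [ 0.5184 -0.2211  0.3588] rot [-3.139  0.     1.568] op 0.599 F [-0.4 -0.1  0.3] gf 0.0
t=34.6 tcp [ 0.519  -0.1216  0.3599] rot [-3.141 -0.     1.568] op 0.599 F [ 0.2 -0.4  0.3] gf 0.0
```

View pics/w7.png

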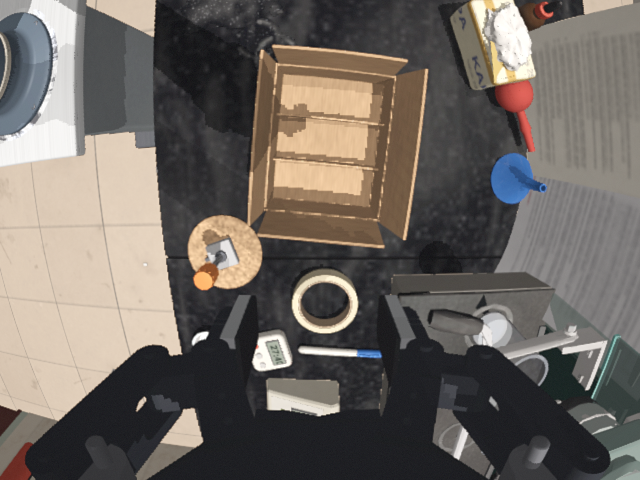

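The gauge stands on the mat at (220,255). The carton is open, with its floor around (330,135) and all four flaps leaning outwards. Now a crop to read off the corner pixels.

```bash
python3 - <<'E'
from h import *
a=np.load("w7.npz");b=np.load("w8.npz")
z=lambda im,x,y:cv2.resize(im[y:y+240,x:x+200,::-1],(400,480),interpolation=2)
p=proj(b,np.array([.55,-.17,.0]),True); print(p)
y0=max(0,int(p[1])-120); print("w8 origin",240,y0)
cv2.imwrite("pics/c78.png",np.hstack([z(a["image"],240,20),z(b["image"],240,y0)]))
E
```

```text
[340.3922599  222.29326076]
w8 origin 240 102
```

View pics/c78.png

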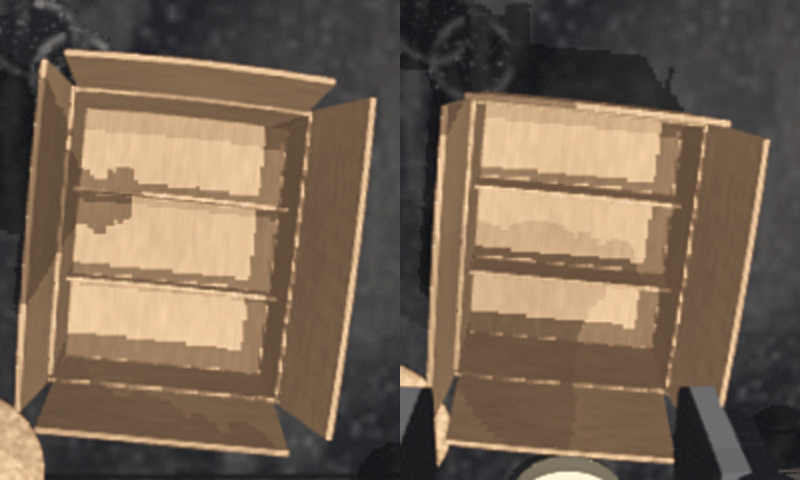

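```bash
python3 - <<'E'
from h import *
a=dict(np.load("w7.npz"));b=dict(np.load("w8.npz"))
A=lambda p:(240+p[0]/2,20+p[1]/2); B=lambda p:(240+p[0]/2,102+p[1]/2)
C={"NL":((73,88),(78,101)),"FL":((312,115),(307,125)),"FR":((277,402),(268,388)),"NR":((51,380),(57,375)),
"farE_L":((375,98),(369,143)),"rightE_F":((287,454),(273,460)),"rightE_N":((38,432),(43,443)),"leftE_N":((67,52),(70,95)),"leftE_F":((335,82),(328,122)),"nearE_L":((43,62),(44,105))}
R={}
for k,(p,q) in C.items():
    R[k]=tri([ray(a,*A(p),True),ray(b,*B(q),True)]); print(k,np.round(R[k],4), np.round(plane(a,*A(p),.075,True)[:2],4))
P=np.array([plane(a,*A(C[k][0]),.075,True) for k in("NL","FL","FR","NR")]); c=P.mean(0)
print("c",c,"x-axis",np.arctan2(*((P[1]+P[2]-P[0]-P[3])[1::-1])),"y-axis",np.arctan2(*((P[0]+P[1]-P[2]-P[3])[1::-1]))-np.pi/2, np.linalg.norm(P-np.roll(P,1,0),axis=1))
Q=np.array([plane(b,*B(C[k][1]),.075,True) for k in("NL","FL","FR","NR")]); print(Q.mean(0))
for (p,q) in(((80,188),(287,210)),((70,277),(276,299))): print("partition",plane(a,*A(p),.038,True),plane(a,*A(q),.038,True))
E
```

```text
NL [ 0.4746 -0.0703  0.0752] [ 0.4733 -0.0702]
FL [ 0.606  -0.0834  0.0705] [ 0.6053 -0.0841]
FR [ 0.5919 -0.2536  0.0581] [ 0.5888 -0.2494]
NR [ 0.4581 -0.2362  0.0753] [ 0.4581 -0.2363]
farE_L [ 0.6208 -0.0842  0.1469] [ 0.6419 -0.0714]
rightE_F [ 0.5847 -0.2611  0.1364] [ 0.5963 -0.2812]
rightE_N [ 0.4584 -0.2492  0.1374] [ 0.4492 -0.2675]
leftE_N [ 0.478  -0.0636  0.1377] [ 0.4699 -0.049 ]
leftE_F [ 0.6035 -0.0758  0.1356] [ 0.6185 -0.0639]
nearE_L [ 0.466  -0.0681  0.138 ] [ 0.4566 -0.0543]
c [ 0.53138456 -0.16000848  0.075     ] x-axis -0.10238392176235597 y-axis -0.09498413035127373 [0.16671709 0.13269007 0.16613136 0.13136503]
[ 0.53200711 -0.15879573  0.075     ]
partition [ 0.47312912 -0.12564756  0.038     ] [ 0.59789524 -0.13831679  0.038     ]
partition [ 0.46629219 -0.17999543  0.038     ] [ 0.59219852 -0.19334621  0.038     ]
```

```bash
cat >> h.py <<'E'
CC=np.array([.5317,-.1594]); CY=-.099
EX=np.array([np.cos(CY),np.sin(CY)]); EY=np.array([-EX[1],EX[0]])
def cw(x,y): return CC+x*EX+y*EY
def pick(c,X0,look,zt=.030):
    robot.grip(.85)
    robot.move_straight([.42,-.05,.30],vel=.4,attitude=D(np.pi/2)); robot.move_straight(look,vel=.4)
    f=shot("wrist"); b=block(f,c,X0,rad=70); print(c,b)
    assert b and abs(b[2]-.022)<.002
    y=np.pi/2+b[1]
    robot.move_straight([*b[0][:2],.29],vel=.3,attitude=D(y)); robot.move_straight([*b[0][:2],.10],vel=.25)
    print("down hit",robot.move_straight([*b[0][:2],zt],vel=.08,contact_N=10)); print(st())
    robot.grip(0,strength=60); print(st())
    robot.move_straight([*b[0][:2],.12],vel=.12); robot.move_straight([*b[0][:2],.30],vel=.3); print(st())
def place(y,zt=.034,x=0):
    robot.move_straight([.41,.12,.30],vel=.35,attitude=D(np.pi/2)); robot.move_straight([.42,-.05,.30],vel=.35)
    p=cw(x,y)
    robot.move_straight([*p,.30],vel=.3,attitude=D(np.pi/2+CY)); robot.sleep(.2)
    robot.move_straight([*p,.13],vel=.2); robot.sleep(.2)
    print("down hit",robot.move_straight([*p,zt],vel=.05,contact_N=8),st())
def release(y,x=0):
    robot.grip(.75); p=cw(x,y); robot.move_straight([*p,.20],vel=.15); robot.move_straight([*p,.32],vel=.3); print(st())
E
python3 - <<'E'
from h import *
pick("blue",[.4017,.2109,.048],[.41,.12,.29])
place(-.0555)
E
```

```text
blue (array([0.40172825, 0.21093806, 0.048     ]), np.float64(0.05173305975428222), np.float64(0.022112049234511807), np.float64(0.00012300240954534627))
down hit False
t=38.7 tcp [0.4021 0.2111 0.0303] rot [ 3.141 -0.     1.622] op 0.848 F [-0.6  0.5  0.6] gf 0.0
t=39.0 tcp [0.4022 0.2113 0.0306] rot [ 3.141e+00 -1.000e-03  1.622e+00] op 0.507 F [-0.2 -0.6  5.9] gf 61.2
t=40.7 tcp [0.4005 0.2103 0.2982] rot [-3.139e+00  2.000e-03  1.622e+00] op 0.504 F [-0.2 -0.2 -5. ] gf 61.5
down hit False t=46.3 tcp [ 0.5264 -0.2147  0.0342] rot [3.141 0.    1.472] op 0.502 F [ 0.3 -0.2 -4. ] gf 61.5
```

```bash
python3 - <<'E'
from h import *
p=cw(0,-.0555)
print(robot.move_straight([*p,.0295],vel=.02,contact_N=3.5),st())
release(-.0555)
f=shot("wrist","w9"); np.savez("w9.npz",**f); print(block(f,"blue",[*p,.051],z=.051,rad=60),p)
E
```

```text
True t=46.5 tcp [ 0.5265 -0.2147  0.0337] rot [ 3.141e+00 -2.000e-03  1.472e+00] op 0.503 F [-1.5  0.5  5.1] gf 62.5
t=48.7 tcp [ 0.5261 -0.2145  0.3199] rot [-3.139e+00 -2.000e-03  1.472e+00] op 0.749 F [-0.1  0.8  0.2] gf 0.0
(array([ 0.52598763, -0.21494109,  0.051     ]), np.float64(-0.10445225120401569), np.float64(0.021856104610104676), np.float64(5.490851320298454e-05)) [ 0.52621447 -0.21462824]
```

View pics/w9.png

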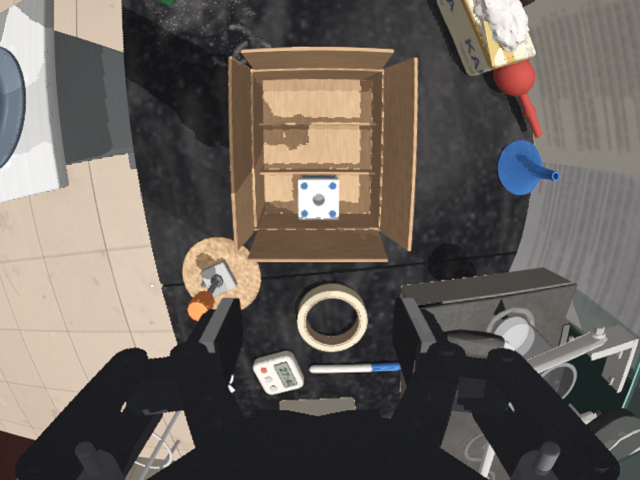

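The blue block stands upright in the right compartment (319,198), the flaps are unmoved, and the gauge is on its mat. Red goes in the middle.

```bash
python3 - <<'E'
from h import *
pick("red",[.3978,.3498,.048],[.40,.24,.29])
place(0,.0305)
s=robot.sense(); print(s["tcp_pos"][2])
E
```

```text
red (array([0.3976938, 0.3498395, 0.048    ]), np.float64(-0.16066545570273028), np.float64(0.02188377232543401), np.float64(3.8019074285034324e-05))
down hit False
t=53.4 tcp [0.3981 0.35   0.0303] rot [ 3.141e+00 -1.000e-03  1.410e+00] op 0.851 F [0.2 0.8 0.1] gf 0.0
t=53.7 tcp [0.3982 0.3502 0.0307] rot [ 3.141e+00 -1.000e-03  1.410e+00] op 0.505 F [-0.3 -0.3  5.1] gf 62.5
t=55.4 tcp [0.3965 0.3491 0.298 ] rot [-3.139e+00  3.000e-03  1.410e+00] op 0.501 F [-1.5 -0.1 -4.2] gf 61.7
down hit True t=60.9 tcp [ 0.5317 -0.1594  0.0337] rot [-3.141 -0.     1.472] op 0.502 F [-0.9  2.4  4.8] gf 62.6
0.033693148242014775
```

```bash
cat >> h.py <<'E'
def fold(side,zc,lat=0.):
    """side: unit vector (carton x,y) pointing outwards; closed fingers sweep the flap shut"""
    side=np.array(side,float); half=.0835 if side[1] else .0665
    yaw=(np.pi/2 if side[1] else 0)+CY; perp=np.array([-side[1],side[0]])
    def P(u,ztip): return [*cw(*(side*(half+u)+perp*lat)),ztip+robot.nose_length]
    r,h=.050,.011
    robot.grip(0)
    robot.goto(P(.045,.30),D(yaw)); robot.move_straight(P(.045,zc+.045),vel=.2,attitude=D(yaw)); print("out",st())
    for th in (105,85,65,45,28,12):
        t=np.radians(th)
        if robot.move_straight(P(-r*np.cos(t)+h+.002,zc+min(r*np.sin(t),.045)+.002),vel=.08,contact_N=15): print("contact at",th,st())
    print("press",robot.move_straight(P(-r+h,zc-.004),vel=.03,contact_N=6),st())
    robot.sleep(.2)
    p=P(-r+h,.30); robot.move_straight(p,vel=.2)
E
python3 - <<'E'
from h import *
release(0)
p=cw(0,0); f=shot("wrist"); print(block(f,"red",[*p,.051],z=.051,rad=60),block(f,"blue",[*cw(0,-.0555),.051],z=.051,rad=60))
fold((0,1),.073)
p=cw(0,-.03); robot.goto([*p,.36],D(np.pi/2+CY)); f=shot("wrist","w10"); print(st())
E
```

```text
t=63.1 tcp [ 0.5316 -0.1593  0.3199] rot [-3.138e+00 -1.000e-03  1.472e+00] op 0.746 F [-0.4  0.8 -0.4] gf 0.0
(array([ 0.53117023, -0.15955395,  0.051     ]), np.float64(-0.09592779869420531), np.float64(0.022041592978199118), np.float64(7.26893279506217e-05)) (array([ 0.52587033, -0.21513479,  0.051     ]), np.float64(-0.10636703095580058), np.float64(0.022041694461394163), np.float64(7.695406095160579e-05))
out t=65.4 tcp [ 0.5452 -0.0323  0.1301] rot [ 3.139 -0.     1.471] op 0.001 F [0.7 0.3 0.9] gf 0.0
press True t=68.0 tcp [ 0.5366 -0.1137  0.0869] rot [ 3.141e+00 -2.000e-03  1.472e+00] op -0.001 F [-1.6  0.9  9.5] gf 4.5
t=69.9 tcp [ 0.5285 -0.1889  0.3591] rot [-3.140e+00 -1.000e-03  1.472e+00] op -0.002 F [ 0.2 -0.3  0.6] gf 0.0
```

View pics/w10.png

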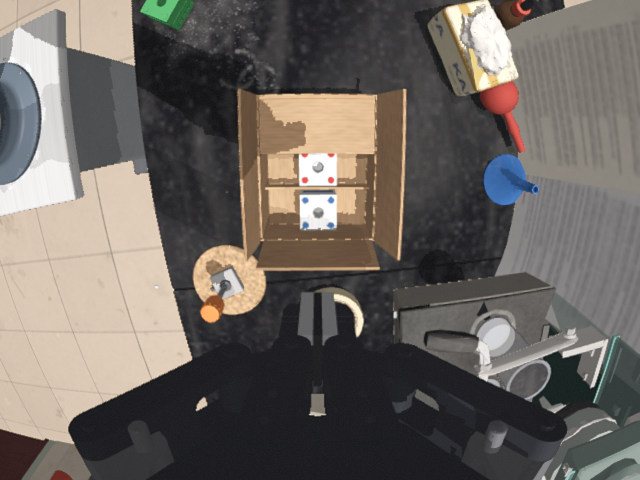

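Left flap lies flat (317,123), both blocks stand (318,168) and (318,212), and the long flaps are still open. Next the right flap, then a look.

```bash
python3 - <<'E'
from h import *
fold((0,-1),.073)
p=cw(0,-.06); robot.goto([*p,.36],D(np.pi/2+CY)); f=shot("wrist","w11"); print(st())
E
```

```text
out t=71.7 tcp [ 0.5199 -0.2876  0.1302] rot [3.139e+00 1.000e-03 1.472e+00] op -0.001 F [ 0.6 -0.6 -0. ] gf 0.0
press True t=74.3 tcp [ 0.5275 -0.2054  0.087 ] rot [ 3.141 -0.     1.472] op -0.001 F [-2.   1.2  7.9] gf 4.1
t=76.1 tcp [ 0.5254 -0.219   0.3592] rot [-3.14  -0.     1.471] op 0.005 F [-0.4  0.1 -0.7] gf 0.0
```

View pics/w11.png

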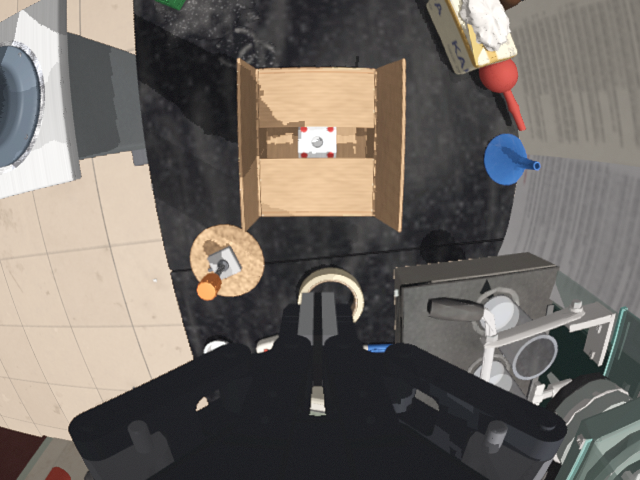

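Both short flaps lie flat (316,97) and (317,187), and the long ones still stand open. Folding near, then far.

```bash
python3 - <<'E'
from h import *
fold((-1,0),.077)
fold((1,0),.077)
robot.goto([*cw(0,-.06),.36],D(np.pi/2+CY)); f=shot("wrist","w12"); np.savez("w12.npz",**f); print(st())
E
```

```text
out t=79.1 tcp [ 0.4215 -0.1487  0.1337] rot [ 3.141e+00 -2.000e-03 -9.900e-02] op -0.002 F [ 0.3 -0.7  0.7] gf 0.0
press True t=81.7 tcp [ 0.5032 -0.1567  0.0909] rot [-3.14e+00  1.00e-03 -9.90e-02] op 0.002 F [-2.5  1.2  9.8] gf 4.7
out t=85.0 tcp [ 0.6434 -0.1709  0.1346] rot [ 3.141e+00 -3.000e-03 -9.900e-02] op -0.001 F [-0.5 -0.1 -0.4] gf 0.0
press True t=87.6 tcp [ 0.561  -0.1624  0.091 ] rot [-3.141e+00 -2.000e-03 -9.900e-02] op 0.000 F [-1.6  0.3  6.8] gf 3.7
t=90.5 tcp [ 0.5258 -0.2188  0.3595] rot [-3.141 -0.     1.472] op -0.002 F [-0.7  1.1 -0.1] gf 0.0
```

View pics/w12.png

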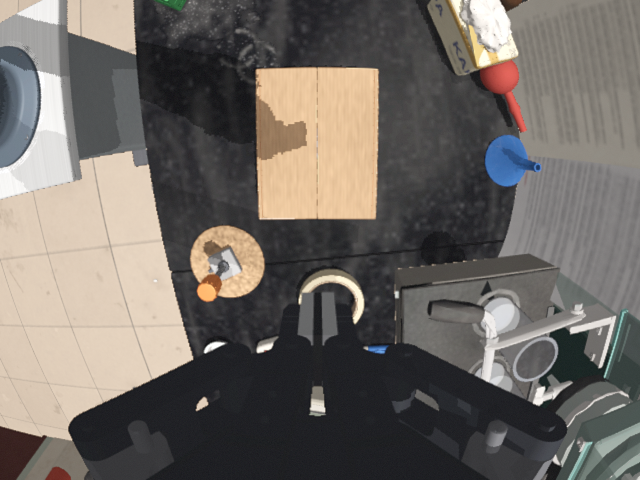

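The carton is shut flat (317,143), and the gauge stands near the middle of its mat (225,262). The robot is clear of everything, so I'm handing in.

```bash
python3 -c "
from plant import robot
print(robot.close_job())"
```

```text
the job is handed in; nothing more can be done
None
```

I gauged the blue and red blocks (yellow was not on the bench) and stood both in the carton, closed it flat with the short flaps under the long ones, put the gauge back on its mat, and handed the job in at about 90 s; no verdict was returned.

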